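# Turn the offering stand to its catch and stopper the oil flask

## Robot

A 6-joint arm with a two-finger parallel gripper is mounted at the origin on the work surface. World frame = base frame: x ahead of the robot, y to its left, z up, the work surface at z = 0. Lengths are in mm, angles in rad, forces in N, time in s.
With the tool pointing down it reaches from about 300 to 775 mm from the base axis. Payload 14.6 kg.
Tool frame: the origin (TCP) lies on the mounting face of the last link; the fingertips stand 199 mm ahead of it and the grasp point (between the pads) lies 180 mm ahead of it; z points along the fingers, y is the line along which they close (so a half turn about z gives the same grasp; the last joint's range is limited). The gripper opens to 94 mm and grips with 3 to 60 N. Pads are 16 mm wide; open, the fingers measure 119 mm over their backs; the gripper's body (75 mm by 177 mm) begins 78 mm behind the grasp point.
Start: joints at [1.117, 0.3, 1.521, -0, 1.321, -0.067], TCP at [207.472, 509.359, 404.646] pointing down, gripper open.
Joint ranges: [-3.03, 3.03], [-0.79, 2.21], [0.23, 2.52], [-1.04, 4.18], [0, 3.07], [-2.55, 2.55]. Speed limits (rad/s): [2.22, 2.22, 2.57, 3.14, 3.14, 3.14].

## Interface

Orientations are given as [roll, pitch, yaw] about the fixed x, y, z axes, in that order (R = Rz(yaw) Ry(pitch) Rx(roll)).
In Python, from cell import manip gives the robot as it stands. The module is installed in compiled form; this text tells all that it offers.
- The arm moves only by the shell command python3 -m creep 'ROWS' [FORCE]. ROWS is a JSON object of lists of equal length, an entry for each row: "slide": the shift along the world's x, y, z in cm, a list of three; "turn": the turn about the world's z in rad; "claw": the opening, from 0 (shut) to 1 (fully open). A call has 1 to 8 rows; each row shifts and turns the commanded pose from where the row before left it; what a row does not reach is not made up. A row lasts 1/8 s, in which the tool goes at most 62.5 mm and 10.7 degrees, less where a joint would pass 70% of its speed; a pose out of reach is approached as far as the arm can. A call with a gripper value outside its range is refused whole. The fingers move at their own pace and stop on an object; FORCE is the grip in N (left out, the last holds). Time passes only in rows, so rows that do not move let the fingers close. It gives the time, the measured TCP pose, the force, the opening and the grip force at its end, in the units of the state.
- manip.read_state(): the state, without advancing time (a new reading comes with each control period).
- manip.camera(name): name is "scene" or "top"; returns (picture, depth): 384x512x3 uint8, red, green, blue; 384x512 float32, mm along the optical axis (not along the pixel's ray), 0 where there is no reading.
- manip.calibration(name): a dict with "intrinsics" (3x3 intrinsics, pixels), "k1" (the pictures are not rectified: a ray, as slopes to the right and down, at radius r is drawn at 1 + k1 r^2 times it, then the intrinsics apply), "pose" (4x4, takes a point from camera to world coordinates). Camera axes: x right, y up, looking along -z (the intrinsics and any distortion apply to the point x, -y, -z); pixel columns grow to the right and rows downward; lengths in mm; the calibration is good to about 2 mm. A picture is of the moment at which its call begins. calibration takes no time and is no camera call.
- manip.sign_off(): hands the job in; it is judged then, once.
Trained networks look in the newest picture that a camera, given by its name, has taken for a name from the list of things; names that differ only in an ending like _2 or _b are one class to them, and where a whole thing is asked for, a point or a joint stands for the part that bears it (a point fixed in the world has none). Each returns a list of dicts, best first, with "score" (0 to 1); they miss things now and then, are a little off and sometimes report something else, mostly with a low value. They report only what shows in the picture. A call takes as long as a camera call.
- manip.cut_out(query, camera): "mask" (384x512 bool, what is visible of it) and "position" ([column, row] in pixels, amid what is visible of it).
The state is a dict: "clock": time; "joints": joint angles; "qd": joint speeds; "effort": joint torques, N m; "eef_pos": TCP position; "eef_rot": TCP orientation; "wrist_force": force on the tool from outside, world axes, zero at the start; "moment": the same for the moment, N m; "finger_gap": finger opening in mm; "finger_force": force on a finger pad.
Only numpy, scipy, OpenCV 4.12 (cv2) and the standard library are available. Lean on these libraries where they do the work, as an engineer would, in place of code of your own. Each camera call takes 0.05 s, during which the arm holds its last target. There are 200 camera calls.

## Task

Turn the revolving stand anticlockwise (seen from above) until it drops into its catch, which it does somewhere near where the white oil flask faces the robot, and leave it resting in the catch. Then put the wooden stopper fully home and upright in the flask's neck. Do not disturb the tin, the bowl or the brush.

Things in the scene. Friction and masses are not known exactly. Their poses are not given: they have to be found in the camera images.
- turntable: Revolving stand: dark wooden disc 304 mm across, top 44 mm above the table, turning on a low iron foot. Origin on its vertical axis, 30 mm above the table; its -x axis points to the white flask. Fixed on it, 112 mm from the axis: the flask at 180 deg, empty brass cups at -60, 0, 60 deg, red candle stubs (48 mm wide, 45 and 30 mm tall) at 120, -120 deg. Starts 75 to 150 deg clockwise of the catch
- boss_top (a point): Centre of the top of the low brass boss in the middle of the disc (44 mm across), on the turning axis, 60 mm above the table. The stand turns with light friction, 1 to 3 N at the cups, and is easily dragged round with closed fingertips lowered into a candle cup. A hard stop lies some 75 deg anticlockwise beyond the catch
- catch (a joint): Hidden spring catch under the disc, in m: about 0 riding on the hub, about 0.007 dropped into its only notch. The notch cannot be seen and its place differs each time: when caught, the flask points from the axis to the robot's side (world -x) within 22 deg either way. Within 10 deg the disc is drawn in with a small jump; pushing it out then takes some 12 to 17 N at a cup
- flask_mouth (a point): Centre of the open mouth of the white ceramic oil flask, in the plane of its rim, 144 mm above the table; the flask is fixed to the disc, 72 mm across and 100 mm tall, with a straight neck 33 mm across outside and a round bore 25 mm across, more than 28 mm deep
- cup_across (a point): Centre of the mouth of the empty brass candle cup straight across the axis from the flask, 80 mm above the table: 62 mm across outside, bore 54 mm, inner depth 32 mm
- cup_right (a point): The same for the cup 60 degrees anticlockwise (seen from above) from cup_across
- cup_left (a point): The same for the cup 60 degrees clockwise (seen from above) from cup_across
- stopper: Loose turned wooden stopper, 40 g. Origin at the centre of its lower end, z up along its axis: a taper 22 mm long (16 mm across at the lower end, 22 mm at the top), then a round flange 34 mm across and 6 mm thick, then a straight round grip 20 mm across and 32 mm tall (28 to 60 mm above the origin). It starts upright in the stopper rest
- stopper_seat (a point): Centre of the underside of the stopper's flange, 22 mm above the stopper's origin; it meets the flask's rim when the stopper is home
- stopper_rest: Fixed wooden block, 56 x 56 x 32 mm high, with a hole in its top in which the stopper starts, flange on the block. Origin under its centre on the table; left or right of the stand
- tin: Bystander: loose closed can, 68 mm across, 85 mm tall, origin under its centre
- bowl: Bystander: loose white bowl, 90 mm across the rim, 45 mm tall, origin under its centre
- brush: Bystander: loose brush 200 mm long lying along its own x axis, origin under its middle

How it is judged (in metres and radians):
On the way:
1. the stand is resting in its catch (value of joint catch above 0.004 m), for 0.3 s.
At the end, for the whole second after the job is handed in: The stand rests in its catch (catch joint above 4 mm), and the released stopper is at rest in the flask's neck: flange within 2.5 mm of the rim, within 4 mm of its centre, upright within 5 degrees. The stand was brought into the catch before the stopper was set (value of joint catch above 0.004 m and z of stopper_seat in the frame of flask_mouth between -0.004 and 0.0025 m and horizontal distance between stopper_seat and flask_mouth below 0.004 m and angle between stopper's own z axis and vertical below 0.09 rad and linear speed of stopper below 0.02 m/s); the robot touches nothing.
It fails at once if the tin is moved by more than 30 mm (distance of tin from where it was at the start of the episode above 0.03 m).
It fails at once if the bowl is moved by more than 30 mm (distance of bowl from where it was at the start of the episode above 0.03 m).
It fails at once if the brush is moved by more than 30 mm (distance of brush from where it was at the start of the episode above 0.03 m).
It also fails if it takes over 72 s, if anything falls off the work surface, if the arm or the gripper's body presses on something with over 40 N, if the wrist force passes 120 N, or if a joint passes its speed limit or range.

## Working session

There is one attempt and no reset: what is moved stays moved. The work goes in short steps, Python scripts to look and compute and a shell command to move; the robot and the scene stay as the last step left them, time stands still between calls to the robot, and variables do not carry over. Pictures are saved under pics/ and viewed, at most 10 in all, crops included, and the job is handed in when it is done.

```bash
mkdir -p pics
cat > h.py <<'E'
import numpy as np, cv2
from cell import manip
def world(cam, uv, d=None, z=None):
    """pixel(s)->world using depth d (mm along axis) or plane z"""
    c=manip.calibration(cam); K=np.array(c["intrinsics"]); T=np.array(c["pose"]); k=c["k1"]
    uv=np.atleast_2d(np.asarray(uv,float))
    p=np.c_[(uv[:,0]-K[0,2])/K[0,0],(uv[:,1]-K[1,2])/K[1,1]]
    q=p.copy()
    for _ in range(20): q=p/(1+k*(q**2).sum(1,keepdims=True))
    r=np.c_[q[:,0],-q[:,1],-np.ones(len(q))]
    R=r@T[:3,:3].T
    if z is not None: s=(z-T[2,3])/R[:,2]
    else: s=np.asarray(d,float).ravel()
    return T[:3,3]+R*s[:,None]
def cloud(cam,depth,mask):
    m=mask&(depth>0); v,u=np.nonzero(m)
    return world(cam,np.c_[u,v],depth[m])
E
cat > look.py <<'E'
from h import *
import sys
print(manip.read_state())
ims=[]
for cam in ["scene","top"]:
    im,d=manip.camera(cam); ims.append(im)
    print(cam,np.round(manip.calibration(cam)["pose"][:3],2).tolist())
    for q in ["flask_mouth","stopper","stopper_rest","tin","bowl","brush","turntable","boss_top","cup_across"]:
        for r in manip.cut_out(q,cam)[:4]:
            if r["score"]<.3: continue
            c=cloud(cam,d,r["mask"])
            if len(c)==0: continue
            t=c[c[:,2]>np.percentile(c[:,2],90)-4]
            print(cam,q,round(r["score"],2),np.round(r["position"]),r["mask"].sum(),"med",np.median(c,0).round(),"top",t.mean(0).round(),"rng",c.min(0).round(),c.max(0).round())
for n,im in zip(["scene","top"],ims): cv2.imwrite(f"pics/{n}0.png",im[:,:,::-1])
E
python3 look.py
```

```text
{'clock': 0.0, 'joints': array([ 1.11736273e+00,  3.00464239e-01,  1.52159021e+00,  8.45376221e-06,
        1.32067655e+00, -6.66194437e-02]), 'qd': array([ 9.96361411e-04,  7.94778747e-05, -8.81461951e-04,  1.11110258e-03,
       -2.25881484e-03,  5.17145119e-04]), 'effort': array([-1.97250342e-04, -5.31815171e+01, -3.52735591e+01,  7.08271447e-02,
        2.44565407e-02, -3.11419490e-05]), 'eef_pos': array([207.47896114, 509.32777501, 404.08609931]), 'eef_rot': array([-3.14045739e+00, -8.39493845e-05,  2.75477635e+00]), 'wrist_force': array([ 0.58702068,  0.25716178, -0.24545509]), 'moment': array([ 0.00037213, -0.02152448,  0.00342271]), 'finger_force': 0.0, 'finger_gap': 94.03607420190733}
scene [[-0.14, -0.65, 0.75, 1549.58], [0.99, -0.1, 0.09, 106.89], [0.02, 0.75, 0.66, 983.9]]
scene flask_mouth 0.64 [232. 215.] 6928 med [592. -86.  45.] top [615.  -4. 102.] rng [ 308. -237.   -5.] [709.  65. 145.]
scene stopper 0.53 [400. 213.] 159 med [479. 373.  41.] top [475. 374.  68.] rng [406. 355.   1.] [493. 392.  71.]
scene stopper 0.36 [146. 176.] 695 med [ 468. -369.   61.] top [ 4
[... 1841 characters left out ...]
62 [391. 225.] 750 med [ 448. -365.   85.] top [ 446. -377.   86.] rng [ 413. -408.    1.] [ 480. -342.   91.]
top bowl 0.61 [110. 136.] 850 med [667. 403.  22.] top [665. 397.  46.] rng [619. 349.  -4.] [719. 457.  52.]
top brush 0.87 [380. 151.] 831 med [ 649. -343.   19.] top [ 649. -352.   21.] rng [ 625. -467.   -3.] [ 671. -267.   26.]
top turntable 0.62 [283. 182.] 9896 med [553. -87.  46.] top [586. -51.  95.] rng [ 402. -237.   -5.] [707.  65. 149.]
top boss_top 0.77 [285. 182.] 9914 med [555. -87.  46.] top [585. -51.  95.] rng [ 403. -243.   -4.] [715.  65. 149.]
top cup_across 0.76 [286. 184.] 9986 med [554. -87.  46.] top [585. -51.  95.] rng [ 402. -249.   -5.] [715.  67. 149.]
```

View pics/scene0.png

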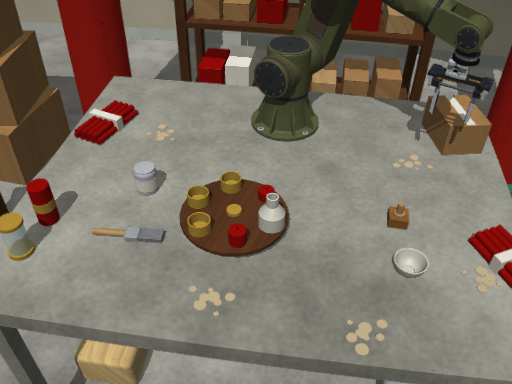

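View pics/top0.png

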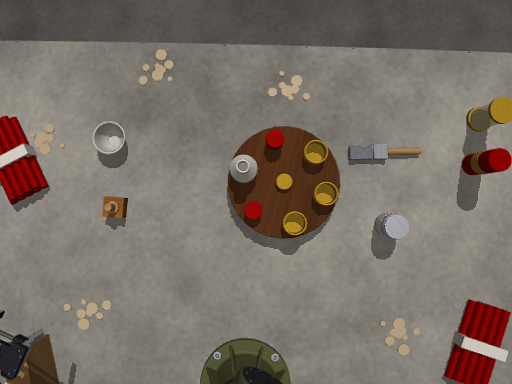

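The scene view shows the stand in the middle, with the stopper rest and bowl to its right and the tin and brush to its left. In the top view the boss is near (284,182), the flask (243,167), the cups (294,223), (326,194) and (316,152), and the stopper rest (115,207). Next I'll compute the geometry.

```bash
cat > stand.py <<'E'
from h import *
from scipy.optimize import least_squares
def stand(d, axis0=(556,-87)):
    """from top depth: axis & flask angle from heights"""
    P=cloud("top",d,np.ones(d.shape,bool))
    P=P[np.hypot(P[:,0]-axis0[0],P[:,1]-axis0[1])<175]
    return P
def flask(P):
    f=P[P[:,2]>135]; return f[:,:2].mean(0) if len(f) else None, len(f)
def brass(im,d):
    h=cv2.cvtColor(im,cv2.COLOR_RGB2HSV); m=(h[...,0]>18)&(h[...,0]<34)&(h[...,1]>140)&(h[...,2]>70)
    n,l,s,c=cv2.connectedComponentsWithStats(m.astype(np.uint8))
    return [(c[i],s[i]) for i in range(1,n) if s[i,4]>60 and 200<c[i,0]<370]
if __name__=="__main__":
    im,d=manip.camera("top"); P=stand(d)
    print("flask",flask(P))
    for c,s in brass(im,d):
        print(c.round(1),s[4],"z60",world("top",c,z=60).round(1),"boxcentre z80",world("top",[s[0]+s[2]/2-.5,s[1]+s[3]/2-.5],z=80).round(1))
    h=P[(P[:,2]>38)&(P[:,2]<50)]; c,r=cv2.minEnclosingCircle(h[:,:2].astype(np.float32)); print("disc",c,r)
    b=P[(P[:,2]>54)&(P[:,2]<66)&(np.hypot(P[:,0]-c[0],P[:,1]-c[1])<35)];print("boss",b.mean(0),len(b))
    Q=cloud("top",d,np.ones(d.shape,bool)); Q=Q[np.hypot(Q[:,0]-474,Q[:,1]-374)<45]
    g=Q[(Q[:,2]>62)&(Q[:,2]<80)];print("grip",g.mean(0),len(g),(g.min(0)+g.max(0))/2)
    k=Q[(Q[:,2]>25)&(Q[:,2]<37)];print("rest",cv2.minAreaRect(k[:,:2].astype(np.float32)))
    im,d=manip.camera("scene");Q=cloud("scene",d,np.ones(d.shape,bool))
    g=Q[(np.hypot(Q[:,0]-474,Q[:,1]-374)<45)&(Q[:,2]>55)&(Q[:,2]<80)];print("scene grip",g.mean(0),len(g))
    f=Q[(np.hypot(Q[:,0]-556,Q[:,1]+87)<175)&(Q[:,2]>138)];print("scene flask",f.mean(0),len(f))
E
python3 stand.py
```

```text
flask (array([584.92228165,  19.14174058]), 67)
[315.1 151.8] 416 z60 [[ 636.4 -168.3   60. ]] boxcentre z80 [[ 634.4 -166.2   80. ]]
[283.8 181.2] 215 z60 [[555.8 -87.2  60. ]] boxcentre z80 [[553.8 -86.2  80. ]]
[325.2 193.2] 447 z60 [[ 527.3 -197.3   60. ]] boxcentre z80 [[ 525.9 -195.6   80. ]]
[294.1 222.7] 464 z60 [[ 447.2 -117.2   60. ]] boxcentre z80 [[ 448.7 -114.7   80. ]]
disc (556.2423706054688, -88.74311828613281) 151.935546875
boss [555.8554287  -88.03652676  61.19299165] 213
grip [473.87477408 373.38685294  70.97293671] 51 [473.85992304 374.35017059  70.06594821]
rest ((473.90289306640625, 375.34063720703125), (58.324073791503906, 56.57904052734375), 87.34085083007812)
scene grip [476.81387259 374.3310244   65.48304912] 50
scene flask [586.31406518  22.47593674 141.20045168] 63
```

```bash
python3 -m creep '{"slide":[[2,-5.2,0],[2,-5.2,0],[2,-5.2,0],[2,-5.2,0],[2,-5.2,0],[2,-5.2,0],[2,-5.2,0],[2,-5.2,0]],"turn":[0,0,0,0,0,0,0,0],"claw":[0,0,0,0,0,0,0,0]}' 20
python3 -m creep '{"slide":[[2,-5.2,0],[2,-5.2,0],[2,-5.2,0],[2,-5.2,0],[0,0,0],[0,0,0]],"turn":[0,0,0,0,0,0],"claw":[0,0,0,0,0,0]}'
```

```text
clock: 2.1
eef_pos: [367.7, 91.6, 405.0]
eef_rot: [3.141, 0.001, 2.755]
wrist_force: [1.3, -0.1, 0.6]
finger_gap: 17.6
finger_force: 0.0
clock: 2.85
eef_pos: [447.3, -114.4, 404.5]
eef_rot: [3.141, -0.0, 2.754]
wrist_force: [0.4, 0.2, 0.0]
finger_gap: 0.6
finger_force: 0.0
```

```bash
python3 -m creep '{"slide":[[0,0,-4],[0,0,-4],[0,0,-2.5],[0,0,-2],[0,0,-2],[0,0,0]],"turn":[0,0,0,0,0,0],"claw":[0,0,0,0,0,0]}'
python3 - <<'E'
from h import *
a=np.radians(-165.6+np.arange(0,131,5)); p=np.c_[556+112*np.cos(a),-87.5+112*np.sin(a)]
print((np.diff(p,axis=0)/10).round(2).tolist())
im,d=manip.camera("scene"); cv2.imwrite("pics/s1.png",im[100:280,120:340,::-1].repeat(3,0).repeat(3,1))
E
```

```text
clock: 3.6
eef_pos: [447.2, -113.5, 259.1]
eef_rot: [-3.142, -0.002, 2.756]
wrist_force: [0.3, 0.1, 0.3]
finger_gap: 0.5
finger_force: 0.0
[[0.28, -0.93], [0.36, -0.91], [0.44, -0.87], [0.52, -0.83], [0.59, -0.78], [0.65, -0.73], [0.71, -0.67], [0.77, -0.6], [0.82, -0.53], [0.86, -0.46], [0.9, -0.38], [0.93, -0.3], [0.95, -0.22], [0.97, -0.14], [0.98, -0.05], [0.98, 0.03], [0.97, 0.12], [0.96, 0.2], [0.93, 0.28], [0.91, 0.36], [0.87, 0.44], [0.83, 0.52], [0.78, 0.59], [0.73, 0.65], [0.67, 0.71], [0.6, 0.77]]
```

View pics/s1.png

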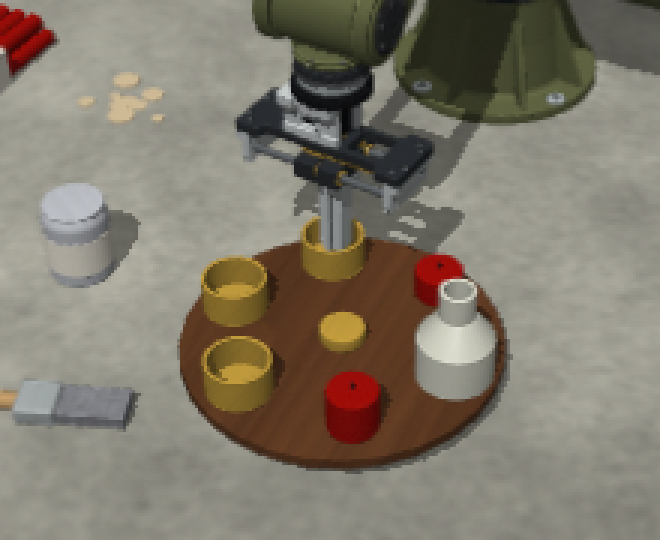

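The crop shows the closed fingertips inside cup_left at about (335,245), clear of the walls. I'll drag along the arc.

```bash
python3 -m creep '{"slide":[[0.28,-0.93,0],[0.36,-0.91,0],[0.44,-0.87,0],[0.52,-0.83,0],[0.59,-0.78,0],[0.65,-0.73,0],[0.71,-0.67,0],[0.77,-0.6,0]],"turn":[0,0,0,0,0,0,0,0],"claw":[0,0,0,0,0,0,0,0]}'
python3 -m creep '{"slide":[[0.82,-0.53,0],[0.86,-0.46,0],[0.9,-0.38,0],[0.93,-0.3,0],[0.95,-0.22,0],[0.48,-0.09,0],[0.3,-0.03,0]],"turn":[0,0,0,0,0,0,0],"claw":[0,0,0,0,0,0,0]}'
cat > ang.py <<'E'
from h import *
A=np.array([556,-87.5])
for cam in ["top","scene"]:
    im,d=manip.camera(cam); P=cloud(cam,d,np.ones(d.shape,bool)); r=np.hypot(*(P[:,:2]-A).T)
    h=[]
    f=P[(r>85)&(r<140)&(P[:,2]>138)&(P[:,2]<149)]
    g=f[:,:2]-A; 
    # keep white pts only away from gripper
    tcp=manip.read_state()["eef_pos"]; g=g[np.hypot(*(g+A-tcp[:2]).T)>100] if len(g) else g
    if len(g): m=g.mean(0); print(cam,"flask",(m+A).round(1),len(g),"ang",np.degrees(np.arctan2(m[1],m[0])).round(1)%360,"r",np.hypot(*m).round(1))
print(manip.read_state()["eef_pos"].round(1),"finger ang",np.degrees(np.arctan2(tcp[1]-A[1],tcp[0]-A[0])).round(1))
E
python3 ang.py
```

```text
clock: 4.65
eef_pos: [490.9, -178.1, 260.1]
eef_rot: [3.141, -0.001, 2.755]
wrist_force: [-3.0, 6.9, 1.2]
finger_gap: 0.7
finger_force: 2.9
clock: 5.52
eef_pos: [543.0, -198.4, 259.8]
eef_rot: [-3.141, -0.001, 2.755]
wrist_force: [-5.6, -0.3, 1.5]
finger_gap: 0.7
finger_force: 2.3
top flask [474.2 -12.8] 62 ang 137.6 r 110.8
scene flask [472.7 -10.6] 54 ang 137.3 r 113.4
[ 543.2 -198.3  259.9] finger ang -96.6
```

```bash
python3 -m creep '{"slide":[[0.65,-0.05,0],[0.65,0,0],[0.65,0.05,0],[0,0,0]],"turn":[0,0,0,0],"claw":[0,0,0,0]}'; python3 ang.py
for i in 1; do python3 -m creep '{"slide":[[0.4,0.03,0],[0,0,0]],"turn":[0,0],"claw":[0,0]}'; done; python3 ang.py
```

```text
clock: 6.12
eef_pos: [562.9, -198.1, 260.0]
eef_rot: [3.141, 0.001, 2.755]
wrist_force: [-0.5, 0.2, 0.1]
finger_gap: 0.3
finger_force: 0.0
top flask [460.2 -31.1] 62 ang 149.5 r 111.2
scene flask [460.8 -28.8] 54 ang 148.4 r 111.9
[ 562.6 -198.1  260. ] finger ang -86.6
clock: 6.48
eef_pos: [566.8, -197.6, 259.8]
eef_rot: [3.141, 0.001, 2.755]
wrist_force: [-0.3, 0.0, -0.4]
finger_gap: 0.5
finger_force: 0.0
top flask [458.5 -33.4] 64 ang 151.0 r 111.5
scene flask [458.3 -30.4] 55 ang 149.7 r 113.2
[ 566.7 -197.7  259.7] finger ang -84.5
```

```bash
python3 -m creep '{"slide":[[0.4,0.04,0],[0,0,0]],"turn":[0,0],"claw":[0,0]}'; python3 ang.py
```

```text
clock: 6.82
eef_pos: [570.8, -197.2, 259.6]
eef_rot: [3.142, 0.0, 2.755]
wrist_force: [-0.1, -0.0, 0.3]
finger_gap: 0.2
finger_force: 0.0
top flask [456.4 -36.1] 65 ang 152.7 r 112.0
scene flask [456.4 -35.2] 55 ang 152.3 r 112.5
[ 570.7 -197.3  259.7] finger ang -82.4
```

```bash
for i in 1; do python3 -m creep '{"slide":[[0.4,0.05,0],[0.2,0.03,0]],"turn":[0,0],"claw":[0,0]}'; python3 ang.py; done
```

```text
clock: 7.18
eef_pos: [576.5, -196.3, 259.5]
eef_rot: [-3.142, -0.002, 2.755]
wrist_force: [-6.7, 2.1, 3.1]
finger_gap: 0.6
finger_force: 2.9
top flask [454.5 -41. ] 66 ang 155.4 r 111.7
scene flask [454.6 -39.7] 51 ang 154.7 r 112.1
[ 576.6 -196.3  259.5] finger ang -79.3
```

```bash
python3 -m creep '{"slide":[[0.4,0.07,0],[0.2,0.04,0]],"turn":[0,0],"claw":[0,0]}'; python3 ang.py
```

```text
clock: 7.52
eef_pos: [582.7, -195.2, 259.5]
eef_rot: [3.142, -0.001, 2.755]
wrist_force: [-3.3, 1.4, -0.5]
finger_gap: 0.7
finger_force: 1.4
top flask [451.2 -47.2] 62 ang 159.0 r 112.3
scene flask [451.  -46.7] 49 ang 158.7 r 112.7
[ 582.8 -195.3  259.7] finger ang -76.0
```

```bash
python3 -m creep '{"slide":[[0.4,0.09,0],[0.2,0.05,0]],"turn":[0,0],"claw":[0,0]}'; python3 ang.py
```

```text
clock: 7.88
eef_pos: [588.9, -193.9, 259.8]
eef_rot: [3.142, 0.001, 2.755]
wrist_force: [0.6, -0.0, 0.6]
finger_gap: 1.0
finger_force: 0.0
top flask [448.1 -55. ] 63 ang 163.2 r 112.7
scene flask [449.7 -55.2] 48 ang 163.1 r 111.1
[ 588.9 -193.9  259.8] finger ang -72.8
```

```bash
python3 -m creep '{"slide":[[0.4,0.11,0],[0.2,0.06,0]],"turn":[0,0],"claw":[0,0]}'; python3 ang.py
```

```text
clock: 8.22
eef_pos: [594.8, -192.2, 259.7]
eef_rot: [3.142, 0.0, 2.755]
wrist_force: [-0.2, 0.4, -0.6]
finger_gap: 0.7
finger_force: 0.0
top flask [446.7 -62.1] 65 ang 166.9 r 112.2
scene flask [447.8 -60.1] 56 ang 165.8 r 111.6
[ 594.8 -192.1  259.6] finger ang -69.7
```

```bash
python3 -m creep '{"slide":[[0,0,0],[0,0,0]],"turn":[0,0],"claw":[0,0]}'; python3 ang.py;  python3 -m creep '{"slide":[[0.3,0.09,0],[0,0,0]],"turn":[0,0],"claw":[0,0]}'; python3 ang.py
```

```text
clock: 8.57
eef_pos: [594.5, -192.3, 259.7]
eef_rot: [-3.142, 0.0, 2.755]
wrist_force: [-0.5, -0.6, 0.8]
finger_gap: 0.5
finger_force: 0.0
top flask [447. -62.] 66 ang 166.8 r 111.9
scene flask [447.8 -60.3] 60 ang 165.9 r 111.6
[ 594.5 -192.3  259.7] finger ang -69.8
clock: 8.93
eef_pos: [597.6, -191.3, 259.6]
eef_rot: [-3.141, -0.001, 2.755]
wrist_force: [-2.5, -1.2, 1.5]
finger_gap: 0.7
finger_force: 1.5
top flask [446.8 -62.5] 66 ang 167.1 r 112.0
scene flask [448.4 -60.4] 55 ang 165.9 r 111.0
[ 597.5 -191.4  259.6] finger ang -68.2
```

```bash
python3 -m creep '{"slide":[[0.2,0.07,0],[0,0,0],[0,0,0]],"turn":[0,0,0],"claw":[0,0,0]}'; python3 ang.py
```

```text
clock: 9.4
eef_pos: [599.0, -191.0, 259.5]
eef_rot: [-3.141, -0.003, 2.755]
wrist_force: [-10.8, -2.7, 4.1]
finger_gap: 0.6
finger_force: 5.7
top flask [447.3 -63.5] 66 ang 167.6 r 111.3
scene flask [447.2 -61.3] 52 ang 166.5 r 111.9
[ 599.  -191.   259.5] finger ang -67.4
```

```bash
python3 -m creep '{"slide":[[0.2,0.07,0],[0,0,0],[0,0,0]],"turn":[0,0,0],"claw":[0,0,0]}'; python3 ang.py
```

```text
clock: 9.88
eef_pos: [600.5, -190.6, 259.5]
eef_rot: [-3.139, -0.005, 2.755]
wrist_force: [-20.3, -3.8, 9.9]
finger_gap: 0.4
finger_force: 10.1
top flask [446.5 -64.5] 63 ang 168.1 r 111.9
scene flask [446.1 -61.9] 54 ang 166.9 r 112.9
[ 600.5 -190.6  259.5] finger ang -66.7
```

Resistance has risen well above the friction, so the stand is in the catch at about 166.5 deg. I'll back off to the cup centre and check that it settles.

```bash
python3 -m creep '{"slide":[[-0.4,-0.14,0],[-0.6,-0.2,0],[0,0,0]],"turn":[0,0,0],"claw":[0,0,0]}'; python3 ang.py
```

```text
clock: 10.35
eef_pos: [591.4, -193.4, 259.7]
eef_rot: [3.141, 0.0, 2.755]
wrist_force: [-0.0, -0.4, -0.0]
finger_gap: 0.3
finger_force: 0.0
top flask [447.1 -61.8] 67 ang 166.7 r 111.8
scene flask [446.7 -60.7] 54 ang 166.2 r 112.5
[ 591.7 -193.3  259.8] finger ang -71.4
```

```bash
python3 -m creep '{"slide":[[0,0,4],[0,0,5],[0,0,5.5],[-1.17,5.68,0],[-1.17,5.68,0],[-1.17,5.68,0],[-1.17,5.68,0],[-1.17,5.68,0]],"turn":[0,0,0,0,0,0,0,0],"claw":[0,0,0,0,0,0,0,0]}'
python3 -m creep '{"slide":[[-1.17,5.68,0],[-1.17,5.68,0],[-1.17,5.68,0],[-1.17,5.68,0],[-1.17,5.68,0],[0,0,0],[0,0,0]],"turn":[0,0,0,0,0,0,0],"claw":[0.5,0.5,0.5,0.5,0.6,0.6,0.6]}'
python3 ang.py
python3 - <<'E'
from h import *
im,d=manip.camera("scene");Q=cloud("scene",d,np.ones(d.shape,bool))
g=Q[(np.hypot(Q[:,0]-474,Q[:,1]-374)<45)&(Q[:,2]>50)&(Q[:,2]<76)];print("scene grip",g.mean(0),len(g))
E
```

```text
clock: 11.45
eef_pos: [532.5, 92.6, 404.9]
eef_rot: [3.141, 0.001, 2.755]
wrist_force: [0.4, 0.1, -0.9]
finger_gap: 0.4
finger_force: 0.0
clock: 12.32
eef_pos: [474.6, 374.5, 404.5]
eef_rot: [-3.141, -0.0, 2.755]
wrist_force: [0.2, 0.4, -0.6]
finger_gap: 56.5
finger_force: 0.0
top flask [446.5 -62. ] 64 ang 166.9 r 112.4
scene flask [447.  -60.5] 55 ang 166.1 r 112.3
[475.  373.7 404.8] finger ang 100.0
scene grip [477.05738685 374.32735425  62.63417529] 62
```

```bash
python3 -m creep '{"slide":[[0,0,-4],[0,0,-4],[0,0,-3],[0,0,-3],[0,0,-2.4],[0,0,0]],"turn":[0,0,0,0,0,0],"claw":[0.6,0.6,0.6,0.6,0.6,0.6]}' 15
python3 - <<'E'
from h import *
im,d=manip.camera("scene"); cv2.imwrite("pics/s2.png",im[150:270,340:460,::-1].repeat(4,0).repeat(4,1))
E
```

```text
clock: 13.22
eef_pos: [474.8, 373.7, 239.4]
eef_rot: [-3.139, -0.002, 2.754]
wrist_force: [-0.1, -0.2, 0.1]
finger_gap: 56.5
finger_force: 0.0
```

View pics/s2.png

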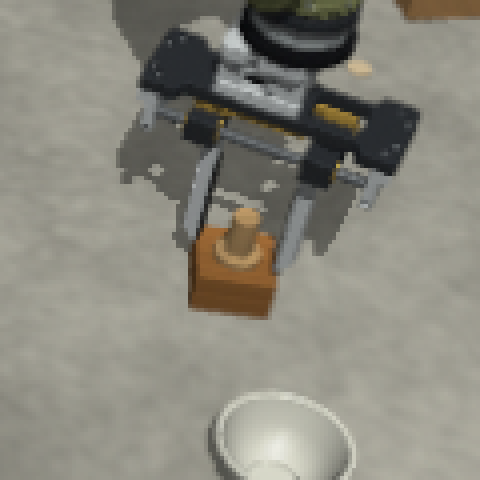

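The stopper's grip at (245,232) stands midway between the open fingers, so I'll close.

```bash
python3 -m creep '{"slide":[[0,0,0],[0,0,0],[0,0,0],[0,0,0],[0,0,0],[0,0,0]],"turn":[0,0,0,0,0,0],"claw":[0,0,0,0,0,0]}' 15
```

```text
clock: 14.02
eef_pos: [474.6, 374.7, 240.9]
eef_rot: [3.141, 0.0, 2.755]
wrist_force: [-0.8, -0.2, 3.8]
finger_gap: 19.7
finger_force: 15.0
```

```bash
python3 -m creep '{"slide":[[0,0,2],[0,0,5],[0,0,5],[0,0,5],[-0.34,-5.45,0],[-0.34,-5.45,0],[-0.34,-5.45,0],[-0.34,-5.45,0]],"turn":[0,0,0,0,0,0,0,0],"claw":[0,0,0,0,0,0,0,0]}'
python3 -m creep '{"slide":[[-0.34,-5.45,0],[-0.34,-5.45,0],[-0.34,-5.45,0],[-0.34,-4.2,0],[0,0,0],[0,0,0]],"turn":[0,0,0,0,0,0],"claw":[0,0,0,0,0,0]}'
python3 - <<'E'
from h import *
A=np.array([556,-87.5])
tcp=manip.read_state()["eef_pos"]; print(tcp)
for cam in ["top","scene"]:
    im,d=manip.camera(cam); P=cloud(cam,d,np.ones(d.shape,bool))
    n=np.hypot(P[:,0]-447,P[:,1]+61)
    f=P[(n<30)&(P[:,2]>138)&(P[:,2]<149)]; s=P[(n<40)&(P[:,2]>160)&(P[:,2]<206)]
    print(cam,"rim",f.mean(0).round(1) if len(f) else 0,len(f))
    for z in range(160,230,6):
        q=P[(n<70)&(P[:,2]>z)&(P[:,2]<z+6)]
        if len(q): print(z,len(q),q.mean(0).round(1),q.min(0).round(),q.max(0).round())
    for r in manip.cut_out("stopper",cam)[:2]: print(cam,r["score"],r["position"])
    if cam=="scene": cv2.imwrite("pics/s3.png",im[90:230,200:340,::-1].repeat(4,0).repeat(4,1))
E
```

```text
clock: 15.02
eef_pos: [460.3, 155.0, 411.9]
eef_rot: [3.141, 0.001, 2.755]
wrist_force: [1.8, 0.3, -0.7]
finger_gap: 19.5
finger_force: 15.0
clock: 15.78
eef_pos: [447.3, -48.4, 411.3]
eef_rot: [3.141, 0.001, 2.755]
wrist_force: [0.3, 0.9, -0.5]
finger_gap: 19.8
finger_force: 15.0
[447.25302975 -48.44157889 411.34468464]
top rim 0 0
scene rim [447.1 -60.1 141.8] 56
178 8 [452.1 -44.5 182.1] [450. -53. 179.] [454. -39. 184.]
184 10 [452.2 -46.4 187.3] [448. -53. 184.] [458. -39. 190.]
190 9 [452.8 -43.5 193.1] [448. -53. 192.] [460. -37. 194.]
196 2 [460.8 -41.7 201.6] [460. -43. 201.] [461. -40. 202.]
202 34 [455.4 -45.9 205.5] [446. -62. 202.] [466. -30. 208.]
208 22 [455.3 -49.8 210.7] [440. -64. 208.] [466. -35. 214.]
214 23 [453.5 -46.5 216.8] [446. -64. 214.] [464. -26. 220.]
220 33 [453.4 -46.4 223.2] [442. -70. 220.] [465. -23. 226.]
226 31 [454.4 -44.5 228.8] [440. -70. 226.] [463. -25. 232.]
scene 0.47 [141.3, 178.7]
```

View pics/s3.png

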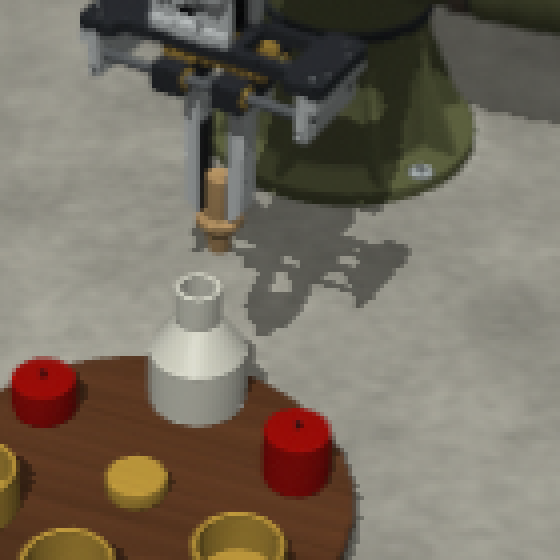

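The stopper hangs upright at about (218,220) in the crop, and the flask mouth at (199,285) is further to −y. I'll move over the mouth and down to just above the rim.

```bash
python3 -m creep '{"slide":[[0,-0.7,-1.2],[0,-0.58,-1.2],[0,0,0],[0,0,0]],"turn":[0,0,0,0],"claw":[0,0,0,0]}'
python3 - <<'E'
from h import *
tcp=manip.read_state()["eef_pos"]; print(tcp)
im,d=manip.camera("scene")
h=cv2.cvtColor(im,cv2.COLOR_RGB2HSV); 
v0,v1,u0,u1=120,185,225,280
sub=h[v0:v1,u0:u1]; dd=d[v0:v1,u0:u1]
wood=(sub[...,1]>85)&(sub[...,0]<18)&(sub[...,2]>60); white=(sub[...,1]<40)&(sub[...,2]>90)
c=manip.calibration("scene");T=np.array(c["pose"]);K=c["intrinsics"]
print("f",K[0,0],"cam",T[:3,3])
for name,m in (("wood",wood),("white",white)):
  for v in range(m.shape[0]):
    u=np.nonzero(m[v]&(abs(dd[v]-np.median(dd[m]))<60))[0]
    if len(u)>2: print(name,v+v0,u.min()+u0,u.max()+u0,round((u.min()+u.max())/2+u0,1),world("scene",[[(u.min()+u.max())/2+u0,v+v0]],np.median(dd[v][u])).round(1)[0])
cv2.imwrite("pics/s4.png",cv2.resize(im[v0:v1,u0:u1,::-1],None,fx=9,fy=9,interpolation=0))
E
```

```text
clock: 16.48
eef_pos: [447.4, -61.7, 386.7]
eef_rot: [3.142, -0.0, 2.754]
wrist_force: [-0.0, -0.0, -0.7]
finger_gap: 20.0
finger_force: 15.0
[447.44064451 -61.72587213 386.65745475]
f 496.5047635217747 cam [1549.58394049  106.89106486  983.90161858]
wood 140 246 249 247.5 [445.6 -66.  214.7]
wood 141 246 248 247.0 [449.6 -66.8 214. ]
wood 142 247 250 248.5 [455.5 -61.7 215.3]
wood 143 247 250 248.5 [452.5 -62.2 210. ]
wood 144 247 250 248.5 [454.4 -61.9 208. ]
wood 146 248 250 249.0 [459.3 -59.7 205.1]
wood 147 246 250 248.0 [450.6 -63.8 195.2]
wood 148 246 249 247.5 [453.6 -64.7 193.8]
wood 149 245 249 247.0 [451.4 -66.5 188.7]
wood 150 244 247 245.5 [448.6 -71.1 182.8]
wood 151 244 254 249.0 [453.5 -60.6 184.2]
wood 152 244 255 249.5 [455.3 -58.9 182.3]
wood 153 246 253 249.5 [461.  -58.  183.1]
wood 154 246 252 249.0 [460.5 -59.5 179.2]
wood 155 247 252 249.5 [455.4 -58.9 172.2]
wood 156 249 251 250.0 [454.7 -57.5 168.4]
wood 157 248 251 249.5 [454.  -59.  164.3]
wood 158 248 250 249.0 [454.8 -60.3 161.3]
wood 159 249 251 250.0 [454.6 -57.5 158.1]
white 151 226 271 248.5 [ 204.9 
[... 796 characters left out ...]
te 169 225 279 252.0 [294.3 -74.9  -2.3]
white 170 225 279 252.0 [301.7 -73.7  -0.5]
white 171 225 279 252.0 [304.9 -73.3  -2.1]
white 172 225 279 252.0 [310.3 -72.4  -1.9]
white 173 225 279 252.0 [316.8 -71.5  -0.7]
white 174 225 279 252.0 [321.6 -70.8  -1. ]
white 175 225 279 252.0 [326.7 -70.   -0.9]
white 176 225 279 252.0 [331.3 -69.3  -1.3]
white 177 225 279 252.0 [336.8 -68.5  -0.9]
white 178 225 279 252.0 [340.7 -67.9  -1.8]
white 179 262 279 270.5 [337.   -9.5  -1.3]
white 180 262 279 270.5 [342.7  -8.8  -0.7]
white 181 262 279 270.5 [346.2  -8.3  -1.9]
white 182 262 279 270.5 [352.3  -7.6  -0.9]
white 183 262 279 270.5 [354.   -7.3  -3.5]
white 184 269 276 272.5 [355.5  -0.8  -5.4]
```

View pics/s4.png

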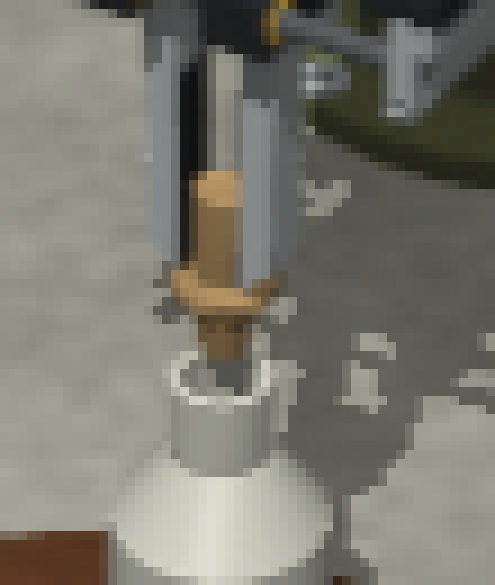

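The crop shows the taper end at about (226,355), directly over the mouth, whose neck centre is at column 220. That puts the stopper about 1–1.5 mm too far to +y, so I'll correct and lower it.

```bash
python3 -m creep '{"slide":[[0,-0.12,-0.6],[0,0,-0.8],[0,0,-0.6],[0,0,-0.4],[0,0,0]],"turn":[0,0,0,0,0],"claw":[0,0,0,0,0]}'
```

```text
clock: 17.15
eef_pos: [447.4, -62.8, 362.4]
eef_rot: [-3.142, -0.0, 2.755]
wrist_force: [0.6, -0.1, -1.1]
finger_gap: 19.5
finger_force: 15.0
```

```bash
python3 -m creep '{"slide":[[0,0,-0.4],[0,0,-0.3],[0,0,-0.15],[0,0,0]],"turn":[0,0,0,0],"claw":[0,0,0,0]}'
```

```text
clock: 17.65
eef_pos: [447.4, -62.8, 354.1]
eef_rot: [3.142, -0.0, 2.755]
wrist_force: [0.1, 0.5, -0.1]
finger_gap: 19.7
finger_force: 15.0
```

```bash
python3 -m creep '{"slide":[[0,0,-0.1],[0,0,-0.05],[0,0,0]],"turn":[0,0,0],"claw":[0,0,0]}';python3 ang.py
```

```text
clock: 18.02
eef_pos: [447.4, -62.8, 352.8]
eef_rot: [3.142, 0.0, 2.755]
wrist_force: [-0.8, -0.3, 1.1]
finger_gap: 19.4
finger_force: 15.0
[447.4 -62.8 352.7] finger ang 167.2
```

```bash
python3 -m creep '{"slide":[[0,0,-0.1],[0,0,0]],"turn":[0,0],"claw":[0,0]}'
```

```text
clock: 18.38
eef_pos: [447.4, -62.8, 352.6]
eef_rot: [3.141, 0.001, 2.755]
wrist_force: [-4.0, 0.9, 12.7]
finger_gap: 19.8
finger_force: 15.0
```

Vertical contact force shows the flange on the rim. I'll ease off, open gently and retreat upward.

```bash
python3 -m creep '{"slide":[[0,0,0.08],[0,0,0],[0,0,0],[0,0,0],[0,0,0]],"turn":[0,0,0,0,0],"claw":[0.28,0.35,0.5,0.5,0.5]}'
python3 -m creep '{"slide":[[0,0,1],[0,0,3],[0,0,5],[-1,5,1],[-1,5,0],[0,5,0],[0,5,0],[0,0,0]],"turn":[0,0,0,0,0,0,0,0],"claw":[0.5,0.5,0.5,0.5,0.5,0.5,0.5,0.5]}'
python3 - <<'E'
from h import *
im,d=manip.camera("scene"); cv2.imwrite("pics/s5.png",cv2.resize(im[120:230,180:300,::-1],None,fx=5,fy=5,interpolation=0))
A=np.array([556,-87.5])
for cam in ["scene","top"]:
    im,d=manip.camera(cam);P=cloud(cam,d,np.ones(d.shape,bool)); n=np.hypot(P[:,0]-447,P[:,1]+61.5)<35
    for a,b in((143,152),(158,176),(176,190)):
        q=P[n&(P[:,2]>a)&(P[:,2]<b)]
        if len(q): print(cam,a,b,len(q),q.mean(0).round(1),q.max(0).round(1))
E
```

```text
clock: 19.0
eef_pos: [447.4, -62.8, 352.4]
eef_rot: [-3.142, -0.0, 2.755]
wrist_force: [0.3, -0.4, 0.9]
finger_gap: 46.7
finger_force: 0.0
clock: 20.0
eef_pos: [426.9, 139.4, 453.0]
eef_rot: [3.141, 0.0, 2.759]
wrist_force: [-0.7, -0.2, 0.5]
finger_gap: 47.1
finger_force: 0.0
scene 143 152 55 [453.3 -59.4 148.3] [465.6 -44.3 152. ]
scene 158 176 36 [453.1 -60.6 166.4] [457.9 -52.7 175.5]
scene 176 190 31 [448.6 -60.8 180.5] [460.1 -52.2 183.9]
top 143 152 66 [447.8 -61.6 150.2] [463.7 -47.3 152. ]
top 158 176 2 [454.6 -56.2 164.6] [456.9 -53.7 167.7]
top 176 190 59 [448.7 -62.2 182.9] [457.7 -53.2 187.5]
```

View pics/s5.png

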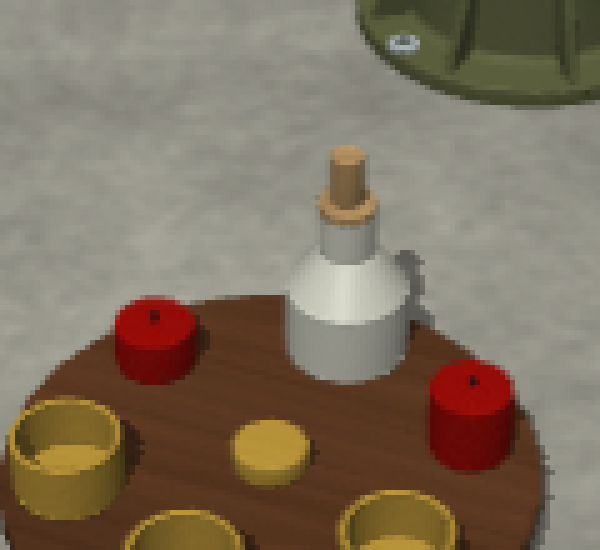

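The stopper is seated upright, with its flange at (348,205) flush on the neck; the flange top reads 150 mm and the grip top about 182 mm. The stand has not turned.

```bash
python3 -c "
from cell import manip
print(manip.sign_off())"
```

```text
the job is handed in; nothing more can be done
None
```

I turned the stand anticlockwise into its catch (flask at about 166.5°), seated the stopper upright in the flask's neck, and handed the job in at about 20 s. The tin, bowl and brush were never approached, and no verdict came back at hand-in.

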